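Feel a gap with a taper gauge

TASK

Lift the steel taper gauge by its grey handle out of the wooden stand, turn it upright about its own axis so that the red side of the handle faces the red-marked sprung jaw of the blue gap fixture, and slide the blade straight down between the two steel plates. Ease it in until it drags snugly, with the sprung jaw pushed back by about 2 mm and not forced further, then finish holding the gauge still at that depth, without letting go; leave the tape roll, jar and sanding block where they are.

Things in the scene. Friction and masses are not known exactly. Their poses are not given: they have to be found in the camera images.
- taper_gauge: loose steel taper gauge, 0.12 kg, upright in the stand. Origin at the blade's lower tip, z up, x out of the sloping face. Blade 82 mm long, 20 mm wide (y). Flat back at x = -1.5 mm; sloping front (dark cross lines) at x = +1.5 mm at the tip, +1 mm per 10 mm up: 3 mm thick at the tip, 11.2 mm at the handle.
- gauge_handle (a point): centre of the gauge's grey block handle, 105 mm above the tip and 4 mm to its +x, axes as the gauge. The handle is 24 mm (x) by 34 mm (y) by 46 mm high; its +x side and the +x half of its top are red.
- gauge_stand: fixed wooden stand, 88 mm high, 51 by 56 mm on an 84 mm square steel foot; origin at the underside below the stored gauge's tip, same axes as the stored gauge. The handle rests on its top, the blade hangs in a loose slot (2 mm play), tip 6 mm above the bench; lift the gauge over 85 mm to be clear.
- gap_fixture: fixed gap fixture, grey base 136 mm (x) by 66 mm (y), z up; origin at the centre of its underside. On it floats a blue carriage with two upright steel plates. x runs across the gap, from the plain set plate to the sprung jaw with the red mark.
- gap_carriage: blue carriage on the fixture, same axes and same origin as the fixture when it is centred; it floats freely along x by 5 mm either way (under 0.4 N), so that it finds the blade by itself. Posts at both ends, 88 mm high.
- gap_mouth (a point): on the carriage, level with the plates' tops, 120 mm above the bench, near the gap's middle, axes as the fixture. Plates upright, 12 mm thick, 46 mm wide (y), tops fully rounded; narrowest from 6 mm below the tops down to the floor at -88 mm. Gap untouched 4 to 7.5 mm (varies): jaw face at x = +2.75 mm, set plate face at x = -1.25 to -4.75 mm.
- jaw_mark (a point): red dot on top of the sprung jaw, 8.75 mm to +x of gap_mouth when the jaw is untouched, same height; the back of the jaw carries a red bar too.
- sprung_jaw (a joint): how far the sprung jaw is pushed back along the fixture's x, in m: 0 untouched, stop at 0.006. Its spring presses with 2 N at 0 and 2.5 N more per mm, so a snug blade (about 2 mm) needs a downward push of roughly 5 to 9 N while moving, mostly friction.
- tape_roll: white tape roll lying flat, 92 x 98 x 24 mm, loose bystander; origin at the centre of its underside
- screw_jar: white jar with a red cap, 50 mm across, 66 mm high, loose bystander; origin at the centre of its underside
- sanding_block: brown sanding block, 58 x 91 x 34 mm, loose bystander; origin at the centre of its underside

How it is judged:
By the outcome, as a careful person would: the job done as asked, in the order asked, and still so for the second after the job is handed in, while the arm keeps its last pose, push and grip.
It also fails if it takes over 48 s, if anything falls off the work surface, if the arm or the gripper's body presses on something with over 40 N, if the wrist force passes 120 N, or if a joint passes its speed limit or range.

ROBOT

A 6-joint arm with a two-finger parallel gripper is mounted at the origin on the work surface; the furniture and walls round the work are solid. World frame = base frame: x ahead of the robot, y to its left, z up, the work surface at z = 0. Lengths are in m, angles in degrees, forces in N, time in s.
With the tool pointing down it reaches from about 0.375 to 0.9 m from the base axis. Payload 3.1 kg.
Tool frame: the origin (TCP) lies between the finger pads; the fingertips stand 11 mm ahead of it and the grasp point (between the pads) lies 8 mm behind it; z points along the fingers, y is the line along which they close (so a half turn about z gives the same grasp; the last joint's range is limited). The gripper opens to 87 mm and grips with 3 to 60 N. Pads are 19 mm wide; open, the fingers measure 117 mm over their backs; the gripper's body (75 mm by 190 mm) begins 51 mm behind the grasp point.
Start: joints at [-10.227, 30.224, 82.088, -0, 67.689, -10.227], TCP at [0.625, 0, 0.212] pointing down, gripper open.
Joint ranges: [-176.69, 176.69], [-43.24, 126.21], [12.49, 139.97], [-82, 262], [0, 151.66], [-163.58, 163.58]. Speed limits (degrees/s): [159.86, 159.86, 180, 180, 180, 180].

INTERFACE

Orientations are given as a 3x3 rotation matrix whose columns are the frame's x, y, z axes.
In Python, from rig import bot, viewer, workorder, nets gives the robot as it stands. The module is installed in compiled form; this text tells all that it offers.
- The arm moves only by the tool move_arm, never from a script. Its argument "increments" is a list of rows, each a list of 7 numbers: the shift along the tool's x, y, z normalised to -1 to 1, where 1 is 0.3 m, then the turn, a rotation vector about the tool's x, y, z normalised to -1 to 1, where 1 is pi rad, then the opening, from 0 (shut) to 1 (fully open). In form: [[tx, ty, tz, wx, wy, wz, grip], ...]. A call has 1 to 10 rows; each row is the pose to reach, as a shift and turn from the pose commanded when the call began, along the tool's axes at that moment, turning the shorter way round; what a row does not reach only later rows make up. A row lasts 1/12 s, in which the tool goes at most 41.7 mm and 7.16 degrees, less where a joint would pass 70% of its speed; a pose out of reach is approached as far as the arm can. A call with a number of a shift or a turn outside -1 to 1 is refused whole. A call with a gripper value outside its range is refused whole. The fingers move at their own pace and stop on an object; the grip force is fixed at half the most. Time passes only in rows, so rows that repeat a pose let the fingers close. It gives the time, the measured TCP pose, the force, the opening and the grip force at its end, in the units of the state.
- bot.read_state(): the state, without advancing time (a new reading comes with each control period).
- viewer.capture(name): name is "scene" or "side" or "wrist"; returns a dict with "image" (480x640x3 uint8, blue, green, red), "K" (3x3 intrinsics, pixels), "eye" and "orientation" of the camera in the world. Camera axes: x right, y up, looking along -z (the intrinsics and any distortion apply to the point x, -y, -z); pixel columns grow to the right and rows downward; lengths in m; the calibration is good to about 2 mm. The wrist camera is an equidistant fisheye: a pixel r from the principal point sees the ray r / f radians off the axis. A picture is of the moment at which its call begins. There is no depth.
- workorder.hand_in(): hands the job in; it is judged then, once.
Trained networks look in the newest picture that a camera, given by its name, has taken for a name from the list of things; names that differ only in an ending like _2 or _b are one class to them, and where a whole thing is asked for, a point or a joint stands for the part that bears it (a point fixed in the world has none). Each returns a list of dicts, best first, with "conf" (0 to 1); they miss things now and then, are a little off and sometimes report something else, mostly with a low value. They report only what shows in the picture. A call takes as long as a camera call.
- nets.find_in(camera, thing): "location" ([column, row] in pixels, amid what is visible of it).
The state is a dict: "time_s": time; "joint_positions": joint angles; "qvel": joint speeds; "tau": joint torques, N m; "position": TCP position; "tcp_rot": TCP orientation; "force": force on the tool from outside, world axes, zero at the start; "moment": the same for the moment, N m; "opening": opening from 0.0 (shut) to 1.0 (fully open); "grasp_force": force on a finger pad.
Only numpy, scipy, OpenCV 4.12 (cv2) and the standard library are available. Lean on these libraries where they do the work, as an engineer would, in place of code of your own. Each camera call takes 0.05 s, during which the arm holds its last target. There are 200 camera calls.

## Working session

There is one attempt and no reset: what is moved stays moved. The work goes in short steps, Python scripts to look and compute and a tool call to move; the robot and the scene stay as the last step left them, time stands still between calls to the robot, and variables do not carry over. Pictures are saved under pics/ and viewed, at most 10 in all, crops included, and the job is handed in when it is done.

Besides the shell and the picture viewer there is one more tool, called after ">>>" by a JSON object that holds its "op" and its "data", one argument or row to a line. move_arm: Moves the arm, as the interface text tells. Its arguments: {"type":"object","properties":{"increments":{"type":"array"}},"required":["increments"]}

```bash
mkdir -p pics
cat > h.py <<'E'
import numpy as np, cv2
from rig import bot, viewer, workorder, nets
def cap(n,save=None):
    c=viewer.capture(n)
    if save: cv2.imwrite('pics/'+save,c['image'])
    return c
def ray(c,px,fish=False):
    K=np.array(c['K']);u=(px[0]-K[0,2])/K[0,0];v=(px[1]-K[1,2])/K[1,1]
    if fish:
        r=np.hypot(u,v);s=np.sin(r)/r if r>1e-9 else 1
        d=np.array([u*s,-v*s,-np.cos(r)])
    else: d=np.array([u,-v,-1.])
    d=np.array(c['orientation'])@d
    return np.array(c['eye']),d/np.linalg.norm(d)
def atz(c,px,z,fish=False):
    e,d=ray(c,px,fish);return e+d*(z-e[2])/d[2]
def proj(c,P,fish=False):
    K=np.array(c['K']);p=np.array(c['orientation']).T@(np.array(P)-np.array(c['eye']))
    x,y,z=p[0],-p[1],-p[2]
    if fish:
        r=np.hypot(x,y);t=np.arctan2(r,z);s=t/r if r>1e-9 else 0;x,y=x*s,y*s
    else:x,y=x/z,y/z
    return np.array([K[0,0]*x+K[0,2],K[1,1]*y+K[1,2]])
def tri(rs):
    A=0;b=0
    for e,d in rs:
        M=np.eye(3)-np.outer(d,d);A=A+M;b=b+M@e
    return np.linalg.solve(A,b)
E
cat > a.py <<'E'
from h import *
np.set_printoptions(precision=4,suppress=True)
C={}
for n in ['scene','side','wrist']:
    c=cap(n,n+'0.png');C[n]=c
    print(n,np.array(c['eye']),np.array(c['orientation']).tolist(),np.array(c['K']).tolist(),[k for k in c])
    for t in ['taper_gauge','gauge_handle','gauge_stand','gap_fixture','gap_mouth','jaw_mark','tape_roll','screw_jar','sanding_block']:
        print(t,[(np.round(r['location'],1).tolist(),round(r['conf'],2)) for r in nets.find_in(n,t)[:2]])
print(bot.read_state())
E
python3 a.py
```

```text
scene [-0.1008 -0.5086  0.5963] [[0.5966265774881365, 0.4644783864147301, -0.6544436993266579], [-0.8022981562285725, 0.3260882719414496, -0.49998410716188985], [-0.01882539633116457, 0.823362779979644, 0.5672030826760084]] [[472.8346131728491, 0.0, 307.73013998071957], [0.0, 472.8346131728491, 232.02620290936602], [0.0, 0.0, 1.0]] ['image', 'K', 'eye', 'orientation']
taper_gauge [([295.4, 204.4], 0.69)]
gauge_handle [([292.1, 204.6], 0.94)]
gauge_stand [([292.2, 235.7], 0.65)]
gap_fixture [([405.5, 312.6], 0.59)]
gap_mouth [([407.4, 301.4], 0.77)]
jaw_mark [([419.0, 275.6], 0.73)]
tape_roll [([291.3, 320.2], 0.63)]
screw_jar [([349.3, 251.8], 0.84)]
sanding_block [([251.5, 209.5], 0.89)]
side [-0.0702 -1.0424  0.7028] [[0.8870812078316448, 0.2037762556119827, -0.4142006378081885], [-0.4611714597934903, 0.43047553216011003, -0.7758941299451951], [0.02019443942998799, 0.8792986147266638, 0.4758425482823899]] [[624.1739714228642, 0.0, 325.1445481854978], [0.0, 624.1739714228642, 233.93891150218573], [0.0, 0.0, 1.0]] ['image', 'K', 'eye', 'orientation']
taper_gauge [([340.7, 206.2], 0.8
[... 813 characters left out ...]
p_fixture []
gap_mouth []
jaw_mark [([267.3, 54.7], 0.17)]
tape_roll []
screw_jar [([243.2, 341.7], 0.67)]
sanding_block [([267.0, 51.0], 0.92)]
{'time_s': 1.5, 'joint_positions': array([-10.226 ,  30.2244,  82.088 ,  -0.0007,  67.6909, -10.2269]), 'qvel': array([-0.0665,  0.0991, -0.0453,  0.0028,  0.0978,  0.0791]), 'tau': array([ -0.0018, -44.0007, -17.6982,   0.0632,   0.0505,  -0.    ]), 'position': array([0.625, 0.   , 0.212]), 'tcp_rot': array([[-0.    ,  1.    , -0.0001],
       [ 1.    ,  0.    , -0.    ],
       [-0.    , -0.0001, -1.    ]]), 'force': array([ 0.6136,  0.0705, -0.5708]), 'moment': array([ 0.0235, -0.0192,  0.0031]), 'grasp_force': 0.0, 'opening': 0.9996611238975107}
```

Run:
```python
import cv2,numpy as np
a=cv2.imread('pics/scene0.png');b=cv2.imread('pics/side0.png');w=cv2.imread('pics/wrist0.png')
A=cv2.resize(a[160:380,210:490],(800,600)[:1]+(628,),interpolation=cv2.INTER_CUBIC)[:600]
cv2.imwrite('pics/sceneC.png',A)
cv2.imwrite('pics/sideC.png',cv2.resize(b[170:360,240:490],(790,600),interpolation=cv2.INTER_CUBIC))
```

```text
(no output)
```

View pics/sceneC.png

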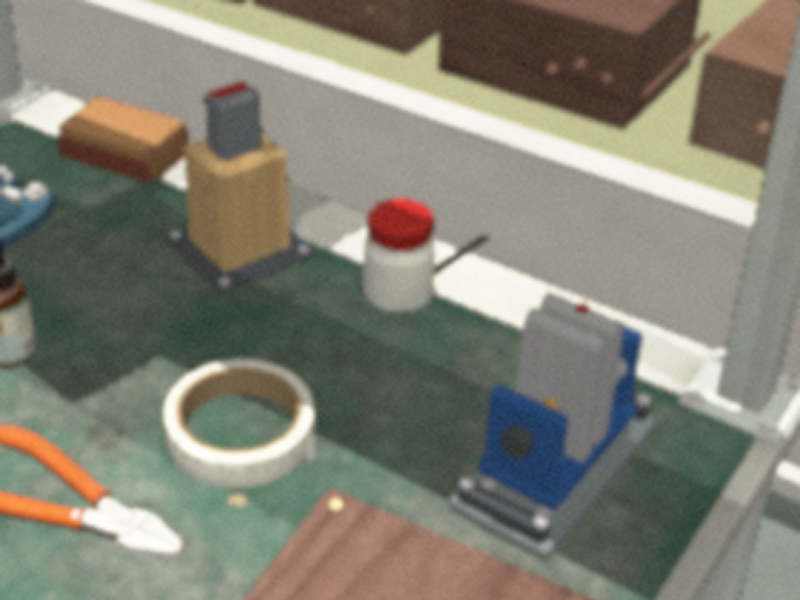

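View pics/sideC.png

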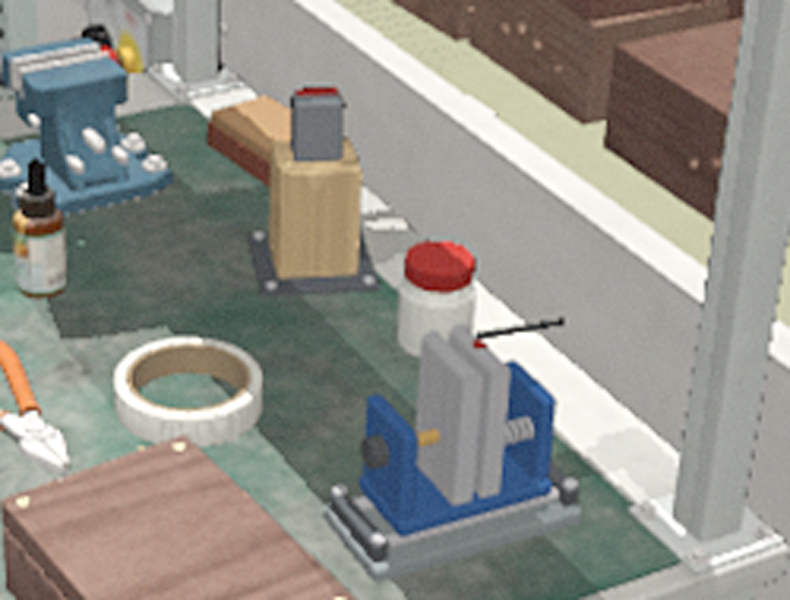

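View pics/wrist0.png

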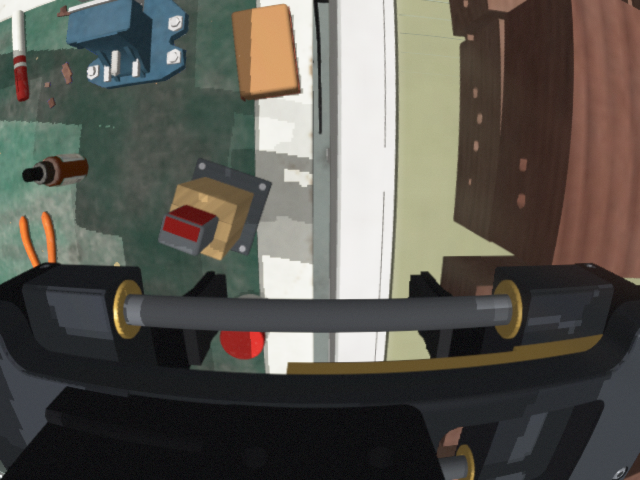

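Run:
```python
import cv2,numpy as np
w=cv2.imread('pics/wrist0.png');s=cv2.imread('pics/side0.png')
A=cv2.resize(w[150:270,150:280],(433,400),interpolation=cv2.INTER_CUBIC)
B=cv2.resize(s[270:355,345:425],(360,383),interpolation=cv2.INTER_CUBIC)
o=np.zeros((400,800,3),np.uint8);o[:,:433]=A;o[:383,440:]=B
cv2.imwrite('pics/c1.png',o)
```

```text
(no output)
```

View pics/c1.png

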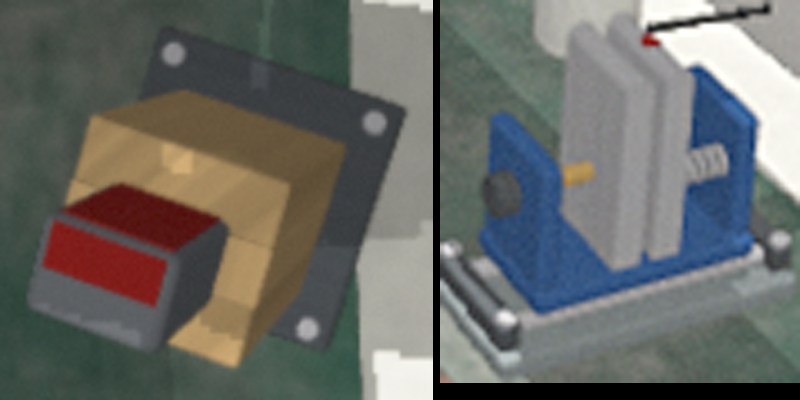

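```bash
cat > f.py <<'E'
import numpy as np,cv2,pickle
from h import *
from scipy.optimize import least_squares
np.set_printoptions(precision=4,suppress=True)
C={n:cap(n) for n in ['scene','side','wrist']}
pickle.dump(C,open('C.pkl','wb'))
w=lambda u,v:(150+u/3.333,150+v/3.333)
sc=lambda u,v:(210+u/2.857,160+v/2.855)
sd=lambda u,v:(240+u/3.16,170+v/3.158)
def fit(obs,p0):
    def P(p,q):
        c,s=np.cos(p[2]),np.sin(p[2]);return [p[0]+c*q[0]-s*q[1],p[1]+s*q[0]+c*q[1],q[2]]
    f=lambda p:np.concatenate([proj(C[n],P(p,q),n=='wrist')-np.array(px) for n,q,px in obs])
    r=least_squares(f,p0,loss='soft_l1');print(r.x[:2],np.degrees(r.x[2]));print(f(r.x).reshape(-1,2).round(1).tolist())
# gauge (origin at tip)
H=[(.016,.017,.134),(.016,-.017,.134),(-.008,.017,.134),(-.008,-.017,.134)]
ob=[('wrist',h,w(*p)) for h,p in zip(H,[(48,210),(178,256),(28,303),(157,352)])]
e=atz(C['wrist'],(189,229),.134,True);print('handle',e)
fit(ob,[e[0],e[1],1.25])
for z in (.006,):
  F=[atz(C['wrist'],w(*p),z,True) for p in [(160,27),(405,108),(325,350)]]
  a=F[1]-F[0];b=F[1]-F[2];print('foot',F,np.linalg.norm(a),np.linalg.norm(b),np.degrees(np.arctan2(a[1],a[0])),np.degrees(np.arctan2(b[1],b[0])),(F[0]+F[2])/2)
# handle also by side/scene: red top line etc via nets
print('tri handle',tri([ray(C['scene'],(292.1,204.6)),ray(C['side'],(340.8,210))]))
# fixture
jm=tri([ray(C['scene'],sc(582,310)),ray(C['side'],(391.7,279.3))]);print('jaw mark',jm)
for n,p in [('scene',sc(582,310)),('side',(391.7,279.3))]: print(atz(C[n],p,.12))
fl,fr,lb=[-.068,-.033,0],[.068,-.033,0],[-.068,.033,0]
ob=[('side',fl,sd(385,575)),('side',fr,sd(578,514)),('side',lb,sd(330,500)),('scene',fl,sc(550,552)),('scene',lb,sc(452,500)),('scene',fr,sc(655,420)),('side',(.00875,0,.12),(391.7,279.3)),('scene',(.00875,0,.12),sc(582,310))]
fit(ob,[jm[0],jm[1],.3])
# wall
xw=.6256+(330-317.4)/371.6*.25
for p in [sc(760,222),sc(250,75)]:
  e,d=ray(C['scene'],p);print('wall',e+d*(xw-e[0])/d[0])
for n,p in [('tape_roll',((291.3,320.2),(300.4,299.9))),('screw_jar',((349.3,251.8),(380.3,262))),('sanding_block',((251.5,209.5),(317.6,210.2)))]:
  print(n,tri([ray(C['scene'],p[0]),ray(C['side'],p[1])]))
E
python3 f.py
```

```text
handle [0.5331 0.0126 0.134 ]
[0.5247 0.005 ] 70.30228884635125
[[-0.7, -1.7], [2.3, -0.4], [-1.8, 0.6], [0.4, 1.2]]
foot [array([0.5005, 0.0606, 0.006 ]), array([0.5784, 0.0331, 0.006 ]), array([ 0.5503, -0.0444,  0.006 ])] 0.08264697897137521 0.08242489412886359 -19.438024279476124 70.07209283052005 [0.5254 0.0081 0.006 ]
tri handle [0.5267 0.0082 0.1067]
jaw mark [ 0.4668 -0.2861  0.1177]
[ 0.4633 -0.2874  0.12  ]
[ 0.4653 -0.2885  0.12  ]
[ 0.4654 -0.2822] -1.3467038752957847
[[-0.2, 1.3], [3.4, 0.6], [-0.3, 3.9], [-0.7, 0.6], [-1.3, 0.4], [-0.5, -0.3], [2.4, -2.9], [0.2, -4.6]]
wall [ 0.6341 -0.329   0.098 ]
wall [0.6341 0.0789 0.0748]
tape_roll [ 0.3702 -0.11   -0.012 ]
screw_jar [ 0.5535 -0.1141  0.0307]
sanding_block [0.5324 0.1291 0.0502]
```

>>> {"op": "move_arm", "data": {
  "increments": [
    [0.0317,-0.329,0,0,0,-0.39,1],
    [0.0317,-0.329,0,0,0,-0.39,1],
    [0.0317,-0.329,0,0,0,-0.39,1],
    [0.0317,-0.329,0,0,0,-0.39,1],
    [0.0317,-0.329,0,0,0,-0.39,1],
    [0.0317,-0.329,0,0,0,-0.39,1],
    [0.0317,-0.329,0,0,0,-0.39,1],
    [0.0317,-0.329,0,0,0,-0.39,1],
    [0.0317,-0.329,0,0,0,-0.39,1],
    [0.0317,-0.329,0,0,0,-0.39,1]
  ]
}}

```text
time_s: 2.48
position: [0.5264, 0.0095, 0.2122]
tcp_rot: [[-0.943, 0.333, 0.0], [0.333, 0.943, -0.0], [-0.0, 0.0, -1.0]]
force: [0.6, -0.5, 0.4]
opening: 1.003
grasp_force: 0.0
```

Run:
```python
from h import *
import pickle
c=cap('wrist','wrist1.png');pickle.dump(c,open('w1.pkl','wb'))
print([(r['location'],r['conf']) for t in ('gauge_handle',) for r in nets.find_in('wrist',t)])
s=bot.read_state();print(s['time_s'],s['position'],s['tcp_rot'])
h=c['image'][120:340,160:480];cv2.imwrite('pics/w1c.png',cv2.resize(h,(800,550),interpolation=cv2.INTER_CUBIC))
```

```text
[([314.8, 235.7], 0.65)]
2.5833 [0.52636003 0.00953348 0.21216602] [[-9.40800755e-01  3.38959974e-01  2.74055821e-04]
 [ 3.38959980e-01  9.40800793e-01 -2.74594068e-05]
 [-2.67139573e-04  6.70601247e-05 -9.99999962e-01]]
```

View pics/w1c.png

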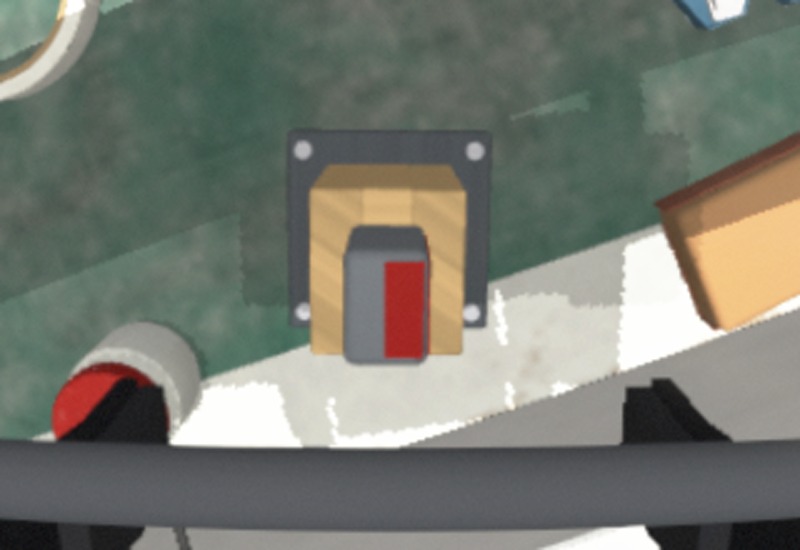

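Run:
```python
from h import *
import pickle
c=pickle.load(open('w1.pkl','rb'));s=bot.read_state();R=np.array(s['tcp_rot']);p=np.array(s['position'])
for uv in [(387,307),(345,252),(429,252),(345,362),(428,362)]:
    P=atz(c,(160+uv[0]/2.5,120+uv[1]/2.5),.134,True);print(P,R.T@(P-p)*1000)
```

```text
[0.52457315 0.00902397 0.134     ] [ 1.52927954 -1.0902787  78.16553679]
[0.50598815 0.00334501 0.134     ] [ 17.08911955 -12.73261472  78.1605994 ]
[0.51368409 0.02514659 0.134     ] [17.23863704 10.38694706 78.16210986]
[ 0.53580755 -0.00761426  0.134     ] [-14.67975242 -12.93552434  78.16907252]
[0.54363314 0.01460036 0.134     ] [-14.51220398  10.61657505  78.17060716]
```

>>> {"op": "move_arm", "data": {
  "increments": [
    [0.0047,-0.0037,0.1,0,0,0,1],
    [0.0047,-0.0037,0.2,0,0,0,1],
    [0.0047,-0.0037,0.3,0,0,0,1],
    [0.0047,-0.0037,0.354,0,0,0,1],
    [0.0047,-0.0037,0.354,0,0,0,0.5],
    [0.0047,-0.0037,0.354,0,0,0,0.3],
    [0.0047,-0.0037,0.354,0,0,0,0],
    [0.0047,-0.0037,0.354,0,0,0,0],
    [0.0047,-0.0037,0.354,0,0,0,0],
    [0.0047,-0.0037,0.354,0,0,0,0]
  ]
}}

```text
time_s: 3.42
position: [0.5254, 0.0089, 0.107]
tcp_rot: [[-0.941, 0.339, 0.002], [0.339, 0.941, -0.0], [-0.002, 0.0, -1.0]]
force: [0.1, -0.6, -0.2]
opening: 0.629
grasp_force: 0.0
```

>>> {"op": "move_arm", "data": {
  "increments": [
    [0,0,0,0,0,0,0],
    [0,0,0,0,0,0,0],
    [0,0,0,0,0,0,0]
  ]
}}

```text
time_s: 3.67
position: [0.5247, 0.009, 0.1061]
tcp_rot: [[-0.941, 0.339, 0.0], [0.339, 0.941, -0.0], [-0.0, 0.0, -1.0]]
force: [0.0, -0.0, -0.3]
opening: 0.399
grasp_force: 0.0
```

>>> {"op": "move_arm", "data": {
  "increments": [
    [0,0,0,0,0,0,0],
    [0,0,0,0,0,0,0],
    [0,0,0,0,0,0,0],
    [0,0,0,0,0,0,0],
    [0,0,0,0,0,0,0],
    [0,0,0,0,0,0,0]
  ]
}}

```text
time_s: 4.17
position: [0.5245, 0.0089, 0.1059]
tcp_rot: [[-0.941, 0.339, -0.0], [0.339, 0.941, -0.0], [0.0, -0.0, -1.0]]
force: [-0.6, -0.7, 1.2]
opening: 0.272
grasp_force: 29.9
```

>>> {"op": "move_arm", "data": {
  "increments": [
    [0,0,-0.03,0,0,0,0],
    [0,0,-0.08,0,0,0,0],
    [0,0,-0.14,0,0,0,0],
    [0,0,-0.2,0,0,0,0],
    [0,0,-0.27,0,0,0,0],
    [0,0,-0.34,0,0,0,0],
    [0,0,-0.4,0,0,0,0],
    [0,0,-0.46,0,0,0,0],
    [0,0,-0.5,0,0,0,0],
    [0,0,-0.5,0,0,0,0]
  ]
}}

```text
time_s: 5.0
position: [0.5262, 0.009, 0.2589]
tcp_rot: [[-0.941, 0.339, 0.006], [0.339, 0.941, -0.001], [-0.006, 0.001, -1.0]]
force: [-0.3, -0.8, -2.0]
opening: 0.273
grasp_force: 29.9
```

Run:
```python
from h import *
import pickle
C=pickle.load(open('C.pkl','rb'))
for p in [(680,520),(735,560),(780,545)]: print(atz(C['side'],(240+p[0]/3.16,170+p[1]/3.158),0))
for p in [(725,400),(780,430)]: print(atz(C['scene'],(210+p[0]/2.857,160+p[1]/2.855),0))
```

```text
[ 0.57831887 -0.34323417  0.        ]
[ 0.58350554 -0.38644639  0.        ]
[ 0.61555651 -0.38708939  0.        ]
[ 0.57515782 -0.34639557  0.        ]
[ 0.56874818 -0.38421442  0.        ]
```

>>> {"op": "move_arm", "data": {
  "increments": [
    [-0.0126,-0.084,0,0,0,0.0397,0],
    [-0.0252,-0.168,0,0,0,0.0794,0],
    [-0.0378,-0.252,0,0,0,0.119,0],
    [-0.0504,-0.336,0,0,0,0.159,0],
    [-0.063,-0.42,0,0,0,0.1985,0],
    [-0.0756,-0.505,0,0,0,0.238,0],
    [-0.088,-0.589,0,0,0,0.278,0],
    [-0.101,-0.673,0,0,0,0.318,0],
    [-0.113,-0.757,0,0,0,0.357,0],
    [-0.126,-0.841,0,0,0,0.397,0]
  ]
}}

```text
time_s: 5.83
position: [0.4736, -0.2417, 0.2549]
tcp_rot: [[0.028, 1.0, -0.002], [1.0, -0.028, 0.002], [0.002, -0.002, -1.0]]
force: [-0.2, 0.3, -1.6]
opening: 0.275
grasp_force: 29.9
```

>>> {"op": "move_arm", "data": {
  "increments": [
    [-0.11,-0.04,-0.07,0,0,0,0],
    [-0.23,-0.075,-0.15,0,0,0,0],
    [-0.23,-0.075,-0.15,0,0,0,0],
    [-0.23,-0.075,-0.15,0,0,0,0]
  ]
}}

```text
time_s: 6.17
position: [0.4505, -0.312, 0.3014]
tcp_rot: [[0.025, 1.0, 0.002], [1.0, -0.025, -0.001], [-0.001, 0.002, -1.0]]
force: [-0.0, -0.1, -1.8]
opening: 0.272
grasp_force: 29.9
```

Run:
```python
from h import *
import pickle
c=cap('wrist','wrist2.png');pickle.dump(c,open('w2.pkl','wb'))
for t in ('gap_mouth','jaw_mark'): print(t,[(r['location'],r['conf']) for r in nets.find_in('wrist',t)])
s=bot.read_state();print(s['time_s'],s['position'],s['tcp_rot'],s['force'])
h=c['image'][120:320,180:480];cv2.imwrite('pics/w2c.png',cv2.resize(h,(800,533),interpolation=cv2.INTER_CUBIC))
```

```text
gap_mouth [([321.2, 183.8], 0.64)]
jaw_mark [([330.6, 189.4], 0.66)]
6.3167 [ 0.45007109 -0.30774882  0.29931916] [[ 0.02071564  0.99978292 -0.00222855]
 [ 0.9997797  -0.02070794  0.00342474]
 [ 0.00337785 -0.002299   -0.99999165]] [-0.04651941 -0.28658023 -1.42876864]
```

View pics/w2c.png

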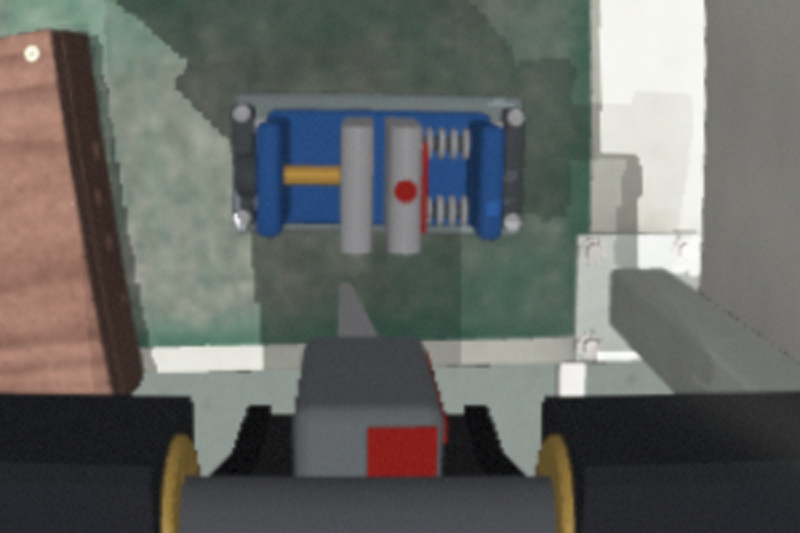

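Run:
```python
from h import *
import pickle
np.set_printoptions(precision=4,suppress=True)
c=pickle.load(open('w2.pkl','rb'))
s=bot.read_state();R=np.array(s['tcp_rot']);p=np.array(s['position']);print(p,R[:,1],R[:,2],s['time_s'])
W=lambda u,v,z:atz(c,(180+u/2.667,120+v/2.667),z,True)
print('dot',W(405,191,.12));print('gapmid',W(380.5,189,.12), W(373,189,.12),W(388,189,.12))
for a,b,z in [((243,112),(517,115),.03),((241,219),(512,222),.03),((342,124),(342,250),.115),((420,124),(420,250),.115),((373,124),(372,250),.115),((388,124),(388,250),.115),((235,97),(522,97),.0)]:
    d=W(*b,z)-W(*a,z);print(np.degrees(np.arctan2(d[1],d[0])),W(*a,z),W(*b,z))
print('tip px',W(345,283,p[2]-.1), 'expected tip',p+R@[0,-.004,.1])
```

```text
[ 0.4501 -0.3077  0.2993] [ 0.9998 -0.0207 -0.0023] [-0.0022  0.0034 -1.    ] 6.3167
dot [ 0.4658 -0.2864  0.12  ]
gapmid [ 0.457  -0.2854  0.12  ] [ 0.4543 -0.2854  0.12  ] [ 0.4597 -0.2855  0.12  ]
-1.9220019219973112 [ 0.3975 -0.2592  0.03  ] [ 0.5201 -0.2633  0.03  ]
-2.009945535220151 [ 0.3945 -0.3078  0.03  ] [ 0.5177 -0.3121  0.03  ]
-91.62138054676899 [ 0.4437 -0.262   0.115 ] [ 0.4424 -0.3082  0.115 ]
-90.90802445057977 [ 0.4718 -0.2626  0.115 ] [ 0.4711 -0.3089  0.115 ]
-91.79299570813862 [ 0.4549 -0.2622  0.115 ] [ 0.4534 -0.3085  0.115 ]
-91.20087223393408 [ 0.4603 -0.2624  0.115 ] [ 0.4593 -0.3087  0.115 ]
-1.2929601271242699 [ 0.3902 -0.2528  0.    ] [ 0.5272 -0.2559  0.    ]
tip px [ 0.4453 -0.3027  0.1993] expected tip [ 0.4458 -0.3073  0.1993]
```

>>> {"op": "move_arm", "data": {
  "increments": [
    [0.02,0.01,0.05,0,0,0.001,0],
    [0.04,0.02,0.1,0,0,0.0022,0],
    [0.06,0.03,0.15,0,0,0.0022,0],
    [0.07,0.0348,0.19,0,0,0.0022,0],
    [0.0747,0.0348,0.213,0,0,0.0022,0],
    [0.0747,0.0348,0.213,0,0,0.0022,0],
    [0.0747,0.0348,0.213,0,0,0.0022,0],
    [0.0747,0.0348,0.213,0,0,0.0022,0],
    [0.0747,0.0348,0.213,0,0,0.0022,0],
    [0.0747,0.0348,0.213,0,0,0.0022,0]
  ]
}}

```text
time_s: 7.15
position: [0.462, -0.288, 0.2377]
tcp_rot: [[0.028, 1.0, 0.001], [1.0, -0.028, -0.001], [-0.001, 0.001, -1.0]]
force: [0.1, -0.6, -1.5]
opening: 0.273
grasp_force: 29.9
```

Run:
```python
from h import *
import pickle
np.set_printoptions(precision=4,suppress=True)
c=cap('wrist','wrist3.png');pickle.dump(c,open('w3.pkl','wb'))
s=bot.read_state();print(s['time_s'],s['position'],s['tcp_rot'],s['force'],s['moment'])
h=c['image'][140:320,200:440];cv2.imwrite('pics/w3c.png',cv2.resize(h,(800,600),interpolation=cv2.INTER_CUBIC))
for u in [(.457,-.2855,.12),(.4658,-.2864,.12),(.457,-.2855,.135)]:
    q=proj(c,u,True);print((q-[200,140])*3.333)
```

```text
7.2 [ 0.4619 -0.288   0.2376] [[ 0.0285  0.9996  0.0011]
 [ 0.9996 -0.0285 -0.001 ]
 [-0.001   0.0011 -1.    ]] [-0.0752 -1.1067 -0.084 ] [-0.0363  0.0072 -0.0467]
[367.7861 300.8054]
[404.5005 303.4541]
[366.6195 315.2116]
```

View pics/w3c.png

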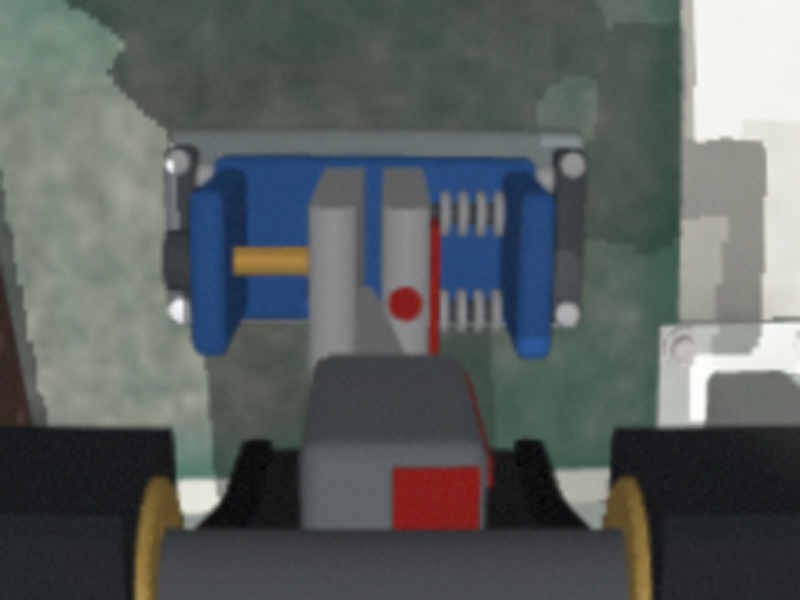

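>>> {"op": "move_arm", "data": {
  "increments": [
    [0,0,0.015,0,0,0,0],
    [0,0,0.03,0,0,0,0],
    [0,0,0.045,0,0,0,0],
    [0,0,0.06,0,0,0,0],
    [0,0,0.075,0,0,0,0],
    [0,0,0.09,0,0,0,0],
    [0,0,0.1,0,0,0,0],
    [0,0,0.11,0,0,0,0],
    [0,0,0.12,0,0,0,0]
  ]
}}

```text
time_s: 7.95
position: [0.4617, -0.2875, 0.2006]
tcp_rot: [[0.028, 1.0, -0.0], [1.0, -0.028, 0.0], [0.0, -0.0, -1.0]]
force: [0.6, -0.2, -1.4]
opening: 0.276
grasp_force: 29.9
```

>>> {"op": "move_arm", "data": {
  "increments": [
    [0,0,0.005,0,0,0,0],
    [0,0,0.01,0,0,0,0]
  ]
}}

```text
time_s: 8.12
position: [0.4616, -0.2875, 0.1978]
tcp_rot: [[0.028, 1.0, -0.0], [1.0, -0.028, 0.0], [0.0, -0.0, -1.0]]
force: [-0.1, 0.5, -1.1]
opening: 0.278
grasp_force: 29.9
```

>>> {"op": "move_arm", "data": {
  "increments": [
    [0,0,0.005,0,0,0,0],
    [0,0,0.01,0,0,0,0]
  ]
}}

```text
time_s: 8.28
position: [0.4617, -0.2876, 0.195]
tcp_rot: [[0.028, 1.0, 0.0], [1.0, -0.028, -0.0], [-0.0, 0.0, -1.0]]
force: [-0.5, -0.2, -1.4]
opening: 0.267
grasp_force: 29.9
```

>>> {"op": "move_arm", "data": {
  "increments": [
    [0,0,0.005,0,0,0,0],
    [0,0,0.01,0,0,0,0]
  ]
}}

```text
time_s: 8.45
position: [0.4616, -0.2876, 0.1919]
tcp_rot: [[0.028, 1.0, 0.0], [1.0, -0.028, -0.0], [-0.0, 0.0, -1.0]]
force: [0.1, -0.1, -0.3]
opening: 0.273
grasp_force: 29.9
```

>>> {"op": "move_arm", "data": {
  "increments": [
    [0,0,0.005,0,0,0,0],
    [0,0,0.01,0,0,0,0]
  ]
}}

```text
time_s: 8.62
position: [0.4619, -0.2878, 0.1892]
tcp_rot: [[0.028, 1.0, 0.001], [1.0, -0.028, -0.001], [-0.001, 0.001, -1.0]]
force: [-0.1, 0.9, 2.6]
opening: 0.275
grasp_force: 29.9
```

>>> {"op": "move_arm", "data": {
  "increments": [
    [0,0,0.005,0,0,0,0],
    [0,0,0.01,0,0,0,0]
  ]
}}

```text
time_s: 8.78
position: [0.462, -0.2879, 0.1864]
tcp_rot: [[0.028, 1.0, 0.001], [1.0, -0.028, -0.001], [-0.001, 0.001, -1.0]]
force: [-0.4, 1.0, 2.8]
opening: 0.272
grasp_force: 29.9
```

>>> {"op": "move_arm", "data": {
  "increments": [
    [0,0,0.005,0,0,0,0],
    [0,0,0.01,0,0,0,0]
  ]
}}

```text
time_s: 8.95
position: [0.462, -0.2879, 0.1833]
tcp_rot: [[0.028, 1.0, 0.001], [1.0, -0.028, -0.001], [-0.001, 0.001, -1.0]]
force: [-0.8, -0.0, 3.2]
opening: 0.277
grasp_force: 29.9
```

>>> {"op": "move_arm", "data": {
  "increments": [
    [0,0,0.005,0,0,0,0],
    [0,0,0.01,0,0,0,0]
  ]
}}

```text
time_s: 9.12
position: [0.462, -0.2879, 0.1803]
tcp_rot: [[0.028, 1.0, 0.001], [1.0, -0.028, -0.001], [-0.001, 0.001, -1.0]]
force: [-0.2, -0.2, 5.3]
opening: 0.274
grasp_force: 29.9
```

>>> {"op": "move_arm", "data": {
  "increments": [
    [0,0,0.005,0,0,0,0],
    [0,0,0.01,0,0,0,0]
  ]
}}

```text
time_s: 9.28
position: [0.462, -0.2879, 0.1773]
tcp_rot: [[0.028, 1.0, 0.001], [1.0, -0.028, -0.001], [-0.001, 0.001, -1.0]]
force: [0.7, -0.1, 7.0]
opening: 0.277
grasp_force: 29.9
```

>>> {"op": "move_arm", "data": {
  "increments": [
    [0,0,0.005,0,0,0,0],
    [0,0,0.01,0,0,0,0]
  ]
}}

```text
time_s: 9.45
position: [0.4622, -0.288, 0.1745]
tcp_rot: [[0.028, 1.0, 0.002], [1.0, -0.028, -0.001], [-0.001, 0.002, -1.0]]
force: [0.2, -0.7, 7.0]
opening: 0.272
grasp_force: 29.9
```

Run:
```python
from h import *
import pickle
np.set_printoptions(precision=4,suppress=True)
F=[]
for i in range(3):
    c=cap('side','side4.png');s=bot.read_state();F.append(s['force'][2])
w=cap('wrist','wrist4.png');s=bot.read_state();F.append(s['force'][2]);print(s['time_s'],s['position'],F)
pickle.dump((c,w),open('w4.pkl','wb'))
h=w['image'][140:320,200:440];A=cv2.resize(h,(800,600),interpolation=cv2.INTER_CUBIC)[:400]
B=cv2.resize(c['image'][270:320,350:430],(320,200),interpolation=cv2.INTER_CUBIC)
o=np.zeros((600,800,3),np.uint8);o[:400]=A;o[400:,:320]=B
cv2.imwrite('pics/w4c.png',o)
```

```text
9.65 [ 0.4621 -0.288   0.1742] [np.float64(5.574589232319374), np.float64(3.860245131146033), np.float64(4.546210142825856), np.float64(4.3913413420874425)]
```

View pics/w4c.png

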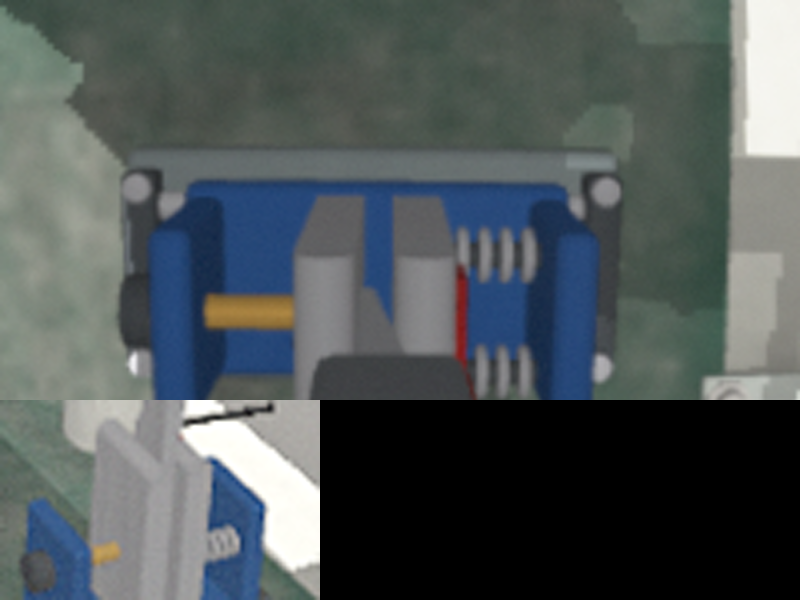

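Run:
```python
from h import *
import pickle
cs=[pickle.load(open('w2.pkl','rb')),pickle.load(open('w3.pkl','rb')),pickle.load(open('w4.pkl','rb'))[1]]
rows=[]
for c,y in [(c,y) for y in (-.267,-.272) for c in cs]:
    xs=np.arange(.436,.486,.0001)
    q=np.array([proj(c,(x,y-.028*(x-.457),.117),True) for x in xs],np.float32)
    im=c['image']
    v=cv2.remap(im,q[None,:,0].copy(),q[None,:,1].copy(),cv2.INTER_LINEAR)[0]
    b=(cv2.GaussianBlur(v.astype(np.float32)[None],(5,1),0)[0])
    # blueness: blue minus red distinguishes
    bl=b[:,0]-b[:,2]; g=np.gradient(cv2.GaussianBlur(bl[None],(9,1),0)[0])
    t=40; ed=[round(xs[i]*1000,1) for i in range(1,len(xs)) if (bl[i]-t)*(bl[i-1]-t)<0]
    print(y,'blue edges mm',ed)
    strip=cv2.resize(np.repeat(v[None],20,0),(800,100));rows.append(strip)
cv2.imwrite('pics/prof.png',np.vstack(rows))
```

```text
-0.267 blue edges mm [np.float64(442.6), np.float64(454.6), np.float64(458.7)]
-0.267 blue edges mm [np.float64(442.9), np.float64(456.3), np.float64(460.3), np.float64(482.0), np.float64(482.2)]
-0.267 blue edges mm [np.float64(444.5), np.float64(457.9), np.float64(463.4), np.float64(477.8), np.float64(479.5), np.float64(481.6), np.float64(483.5), np.float64(485.7)]
-0.272 blue edges mm [np.float64(442.5), np.float64(454.5), np.float64(458.5), np.float64(475.8), np.float64(477.2), np.float64(480.4), np.float64(481.5), np.float64(485.0)]
-0.272 blue edges mm [np.float64(441.9), np.float64(456.2), np.float64(474.9)]
-0.272 blue edges mm [np.float64(461.0), np.float64(463.1), np.float64(477.8)]
```

View pics/prof.png

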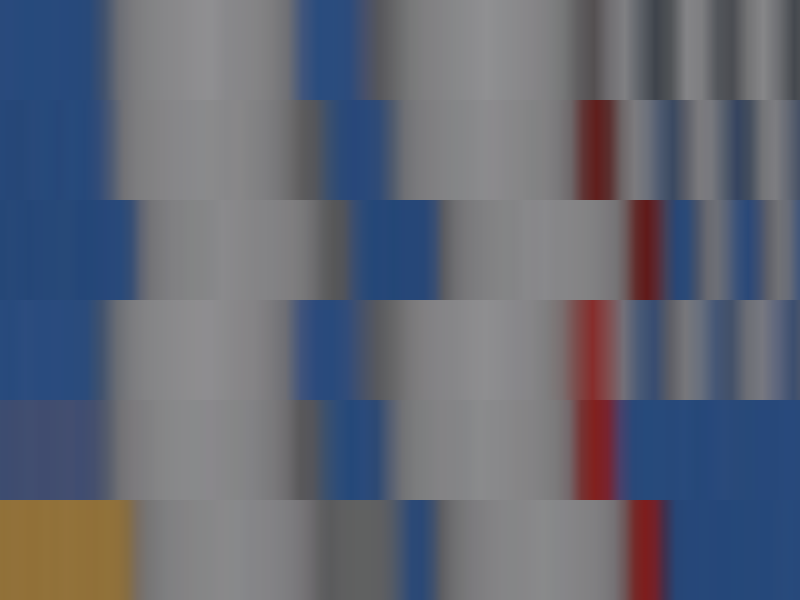

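>>> {"op": "move_arm", "data": {
  "increments": [
    [0,0,0.004,0,0,0,0],
    [0,0,0.008,0,0,0,0],
    [0,0,0.013,0,0,0,0],
    [0,0,0.013,0,0,0,0],
    [0,0,0.013,0,0,0,0],
    [0,0,0.013,0,0,0,0],
    [0,0,0.013,0,0,0,0]
  ]
}}

```text
time_s: 10.23
position: [0.4623, -0.2881, 0.1706]
tcp_rot: [[0.028, 1.0, 0.002], [1.0, -0.028, -0.001], [-0.001, 0.002, -1.0]]
force: [-0.3, -0.8, 6.1]
opening: 0.272
grasp_force: 29.9
```

Run:
```python
from h import *
s=bot.read_state();print(s['time_s'],s['position'],s['force'])
c=cap('wrist','w5.png')
v=[]
for y in (-.267,-.272):
    xs=np.arange(.436,.486,.0001)
    q=np.array([proj(c,(x,y-.028*(x-.457),.117),True) for x in xs],np.float32)
    r=cv2.remap(c['image'],q[None,:,0].copy(),q[None,:,1].copy(),cv2.INTER_LINEAR)[0].astype(int)
    print([(round(xs[i]*1000,1),r[i].tolist()) for i in range(0,500,5) if 75<=i<=100 or 370<=i<=430])
```

```text
10.2333 [ 0.46225813 -0.28807693  0.17055953] [-0.33973486 -0.766443    6.1278643 ]
[(np.float64(443.5), [120, 71, 38]), (np.float64(444.0), [119, 75, 45]), (np.float64(444.5), [113, 82, 64]), (np.float64(445.0), [114, 99, 91]), (np.float64(445.5), [118, 112, 110]), (np.float64(446.0), [122, 120, 120]), (np.float64(473.0), [132, 130, 132]), (np.float64(473.5), [131, 129, 130]), (np.float64(474.0), [128, 126, 126]), (np.float64(474.5), [123, 121, 122]), (np.float64(475.0), [116, 115, 117]), (np.float64(475.5), [98, 97, 109]), (np.float64(476.0), [63, 63, 101]), (np.float64(476.5), [37, 38, 98]), (np.float64(477.0), [34, 31, 97]), (np.float64(477.5), [58, 40, 91]), (np.float64(478.0), [102, 62, 58]), (np.float64(478.5), [115, 70, 45]), (np.float64(479.0), [114, 74, 47])]
[(np.float64(443.5), [61, 116, 147]), (np.float64(444.0), [69, 111, 136]), (np.float64(444.5), [85, 109, 125]), (np.float64(445.0), [105, 113, 118]), (np.float64(445.5), [118, 119, 119]), (np.float64(446.0), [125, 124, 124]), (np.float64(473.0), [134, 131, 132]), (np.float64(473.5), [130, 127, 128]), (np.float64(474.0), [127, 124, 124]), (np.float64(474.5), [121, 119, 120]), (np.float64(475.0), [111, 109, 117]), (np.float64(475.5), [92, 90, 116]), (np.float64(476.0), [51, 53, 123]), (np.float64(476.5), [32, 34, 126]), (np.float64(477.0), [33, 30, 122]), (np.float64(477.5), [51, 37, 106]), (np.float64(478.0), [87, 54, 63]), (np.float64(478.5), [109, 64, 43]), (np.float64(479.0), [118, 69, 38])]
```

```bash
python3 -c "
from rig import workorder
print(workorder.hand_in())"
```

```text
the job is handed in; nothing more can be done
None
```

The job is handed in: the gauge is in the gap with its red side towards the sprung jaw, which is pushed back about 2.0 mm by camera and depth measurement, and the arm is holding it still. I steered clear of the tape roll, jar and sanding block but took no final picture to confirm they hadn't moved.

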